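# Uncap the grinding spindle whose thread hand is unknown

## Robot

A 6-joint arm with a two-finger parallel gripper is mounted at the origin on the work surface. World frame = base frame: x ahead of the robot, y to its left, z up, the work surface at z = 0. Lengths are in mm, angles in rad, forces in N, time in s.
With the tool pointing down it reaches from about 300 to 775 mm from the base axis. Payload 14.6 kg.
Tool frame: the origin (TCP) lies between the finger pads; the fingertips stand env.tips_ahead ahead of it and the grasp point (between the pads) lies 8 mm behind it (env.tips_ahead is the distance from the TCP to the fingertips, in mm); x points along the fingers, y is the direction in which the jaws open and shut, and the axes are right-handed (so a half turn about x gives the same grasp; the last joint's range is limited). The gripper opens to 94 mm and grips with 3 to 60 N. Pads are 16 mm wide; open, the fingers measure 119 mm over their backs; the gripper's body (75 mm by 177 mm) begins 78 mm behind the grasp point.
Start: joints at [-1.292, 0.3, 1.521, -0, 1.321, -0.067], TCP at [186.415, -517.435, 216.446] pointing down, gripper open.
Joint ranges: [-3.03, 3.03], [-0.79, 2.21], [0.23, 2.52], [-1.04, 4.18], [0, 3.07], [-2.55, 2.55]. Speed limits (rad/s): [2.22, 2.22, 2.57, 3.14, 3.14, 3.14].

## Interface

Orientations are given as a 3x3 rotation matrix whose columns are the frame's x, y, z axes.
In Python, from cell import env gives the robot as it stands.
- The arm moves only by the tool play_rows, never from a script. Its argument "targets" is a list of rows, each a list of 7 numbers: the shift along the world's x, y, z in cm, then the turn, a rotation vector about the world's x, y, z in rad, then the opening, from 0 (shut) to 1 (fully open). A call has 1 to 12 rows; each row shifts and turns the commanded pose from where the row before left it; what a row does not reach is not made up. A row lasts 1/12 s, in which the tool goes at most 41.7 mm and 7.16 degrees, less where a joint would pass 70% of its speed; a pose out of reach is approached as far as the arm can. A call with a gripper value outside its range is refused whole. The fingers move at their own pace and stop on an object; "squeeze" is the grip in N (left out, the last holds). Time passes only in rows, so rows that do not move let the fingers close. It gives the time, the measured TCP pose, the force and the opening at its end, in the units of the state.
- env.observe(): the state, without advancing time (a new reading comes with each control period).
- env.read_camera(name): name is "side" or "top"; returns (picture, depth): 384x512x3 uint8, red, green, blue; 384x512 float32, mm along the optical axis (not along the pixel's ray), 0 where there is no reading.
- env.camera_params(name): a dict with "intrinsics" (3x3 intrinsics, pixels), "k1" (the pictures are not rectified: a ray, as slopes to the right and down, at radius r is drawn at 1 + k1 r^2 times it, then the intrinsics apply), "position" and "orientation" of the camera in the world. Camera axes: x right, y up, looking along -z (the intrinsics and any distortion apply to the point x, -y, -z); pixel columns grow to the right and rows downward; lengths in mm; the calibration is good to about 2 mm. A picture is of the moment at which its call begins. camera_params takes no time and is no camera call.
- env.close_job(): hands the job in, once; it reports no verdict.
Trained networks look in the newest picture that a camera, given by its name, has taken for a name from the list of things; names that differ only in an ending like _2 or _b are one class to them, and where a whole thing is asked for, a point or a joint stands for the part that bears it (a point fixed in the world has none). Each returns a list of dicts, best first, with "p" (0 to 1); they miss things now and then, are a little off and sometimes report something else, mostly with a low value. They report only what shows in the picture. A call takes as long as a camera call. They do not tell look-alikes from the thing itself.
- env.masks_of(camera, query): "pixels" (384x512 bool, what is visible of it) and "box" ([centre column, centre row, width, height] in pixels, round what is visible of it).
The state is a dict: "time": time; "joints": joint angles; "qvel": joint speeds; "joint_torque": joint torques, N m; "tcp_pos": TCP position; "orientation": TCP orientation; "force": force on the tool from outside, world axes, zero at the start; "moment": the same for the moment, N m; "grip_width": finger opening in mm.
Only numpy, scipy, OpenCV 4.12 (cv2) and the standard library are available. Lean on these libraries where they do the work, as an engineer would, in place of code of your own. Each camera call takes 0.05 s, during which the arm holds its last target.

## Task

Get the open (left) disc of the twin wet grinder ready for a disc change: draw the clear splash screen with the orange top edge straight up out of its slotted uprights and stand it upright in the free middle slot of the wooden drying rack, letting it go there. Then unscrew the knurled cap in the middle of the disc; nobody knows whether its thread is right- or left-handed, so try loosening it both ways, and never pull it off without unscrewing it. Finish while still holding the cap in the gripper, lifted well clear above its spindle, a good 60 mm or more above the disc and touching nothing else; leave the tape roll, the stone and the orange strips where they lie.

Things in the scene. Friction and masses are not known exactly. Their poses are not given: they have to be found in the camera images.
- machine: Grey twin-disc wet grinder, fixed, 250 (its x) x 440 (y) mm, deck 100 mm high. Origin on the bench under its middle; z up, x points to its back, away from the operator. A white bowl, 190 mm wide, rim 130 mm above the bench, rings each disc; the left one (+y) is open, the right one (-y) is closed by a white lid, 169 mm high, which stays on. A thin water spout, 174 mm high, stands between them at y = 0.
- spindle (a point): Point on the left spindle's vertical axis at the top of the steel flange on which the cap is seated: 114 mm above the bench, machine x = 0, y = +108 mm. The flange is 48 mm wide and 4 mm high on the dark 150 mm disc. The spindle is locked against turning.
- nose_top (a point): Top of the threaded spindle nose inside the cap, on its axis, 20 mm above the flange. Three-start quick thread, 28 mm wide, lead 19 mm a turn, right- or left-handed, it differs from start to start. Turned the loosening way the cap climbs 8 mm and is free after 150 to 160 degrees; the wrong way it meets a firm stop within 12 degrees (17 if forced). It turns easily.
- cap: Knurled round aluminium cap nut, 40 mm diameter, 36 mm tall, about 100 g, closed on top, with a red mark on top from the centre along its own +x. Origin at the centre of its underside, z up. At the start it is screwed fully down on the flange, red mark to the machine's back within 3 degrees. About 1 mm of play; let go part-way, it stays where it is on the thread.
- screen: Splash screen: clear sheet 176 (its y) x 5 (x) mm, 100 mm tall in all; its top 20 mm is an orange trim, 150 mm long and 8 mm thick, to grip it by; about 120 g. Origin at the middle of the bottom edge, z up. At the start it stands 60 mm behind the cap's axis, too near for a hand to turn the cap.
- screen_slots (a point): Middle of the screen's foot as it stands in its uprights on the grinder: 134 mm above the bench, machine x = +60, y = +108 mm. A dark steel upright at each end of the screen rises 45 mm above this point; the vertical slots are 8 mm wide and open at the top.
- rack: Wooden drying rack, fixed: base 130 (its x) x 190 (y) x 16 mm, origin on the bench under its centre, z up. Two rows of 10 mm dowels at y = -55 and +55 mm, tops 71 mm above the bench, form three slots along its y. Grey tiles, tops 91 mm above the bench, 8 mm thick, fill the slots at x = -41 and +41 mm; the middle slot, x = 0, is free, 13 mm wide, floor 16 mm above the bench.
- tape: Green roll of tape lying flat, 90 mm diameter, 25 mm high, origin at the centre of its underside. Leave alone.
- stone: Brown-grey stone about 62 mm wide and 40 mm high, origin at the centre of its underside. Leave alone.
- strips: Two orange plastic strips joined side by side, lying flat, about 30 x 180 x 8 mm along its y, origin under the longer strip's middle. Leave alone.
There are look-alikes about, which are no part of the job. Of the things like the screen, leave any that is purple or red; of the rest the larger one is meant.

How it is judged:
By the outcome, as a careful person would: the job done as asked, in the order asked, and still so for the second after the job is handed in, while the arm keeps its last pose, push and grip.
It also fails if it takes over 72 s, if anything falls off the work surface, if the arm or the gripper's body presses on something with over 40 N, if the wrist force passes 120 N, or if a joint passes its speed limit or range.

## Working session

There is one attempt and no reset: what is moved stays moved. The work goes in short steps, Python scripts to look and compute and a tool call to move; the robot and the scene stay as the last step left them, time stands still between calls to the robot, and variables do not carry over. Pictures are saved under pics/ and viewed, and the job is handed in when it is done.

Besides the shell and the picture viewer there is one more tool, called by a JSON object that holds its "fn" and its "kwargs". play_rows: Moves the arm, as the interface text tells. Its arguments: {"type":"object","properties":{"targets":{"type":"array"},"squeeze":{"type":"number"}},"required":["targets"]}

```bash
ls; mkdir -p pics; python3 - <<'E'
from cell import env
import cv2,numpy as np
for n in("top","side"):
    p,d=env.read_camera(n)
    cv2.imwrite(f"pics/{n}0.png",p[:,:,::-1]); np.savez(f"{n}0.npz",p=p,d=d)
    print(n,env.camera_params(n))
s=env.observe();print(s,env.tips_ahead)
E
```

```text
pics
top {'intrinsics': array([[472.05723796,   0.        , 265.58568254],
       [  0.        , 472.05723796, 191.80673885],
       [  0.        ,   0.        ,   1.        ]]), 'k1': 0.05956801015230912, 'position': array([ 416.81468306,  -22.65301115, 1436.24577217]), 'orientation': array([[ 0.01565356,  0.99792528, -0.06245081],
       [-0.99952427,  0.01395749, -0.02750299],
       [-0.02657427,  0.06285162,  0.99766902]])}
side {'intrinsics': array([[432.75849954,   0.        , 259.39380711],
       [  0.        , 432.75849954, 187.30119431],
       [  0.        ,   0.        ,   1.        ]]), 'k1': -0.14679001580337794, 'position': array([ 388.34702722, -886.70939971,  784.16652631]), 'orientation': array([[ 0.99443583,  0.05482388, -0.08995403],
       [-0.10479194,  0.60213383, -0.79148815],
       [ 0.01077192,  0.79651063,  0.60452856]])}
{'time': 0.1, 'joints': array([-1.29155812e+00,  3.00368453e-01,  1.52155763e+00, -2.50417665e-05,
        1.32068914e+00, -6.66141871e-02]), 'qvel': array([ 1.33891776e-04,  1.15496112e-05, -5.15888933e-04,  1.02292172e-03,
        4.88734288e-04,  9.61897713e-04]), 'joint_torque': array([ 9.36254764e-04, -5.32646942e+01, -3.53283834e+01,  7.09441979e-02,
        2.35002738e-02, -4.80400274e-05]), 'tcp_pos': array([ 186.36753829, -517.20933942,  215.95254593]), 'orientation': array([[-3.05166374e-04,  3.39004408e-01, -9.40784735e-01],
       [ 9.76271633e-04, -9.40784230e-01, -3.39004542e-01],
       [-9.99999477e-01, -1.02191424e-03, -4.38646753e-05]]), 'force': array([-0.86441979, -0.31662112,  0.10223944]), 'moment': array([ 0.02421632, -0.01683148,  0.04279562]), 'grip_width': 94.36422219780131} 11.0
```

View pics/top0.png

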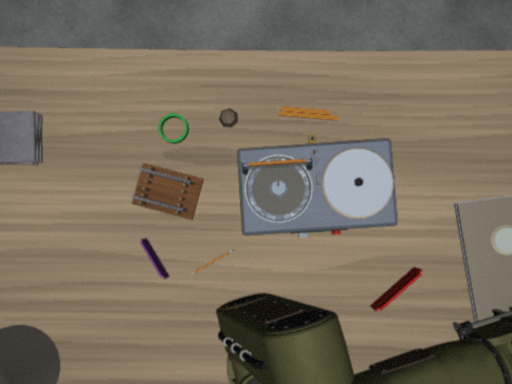

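View pics/side0.png

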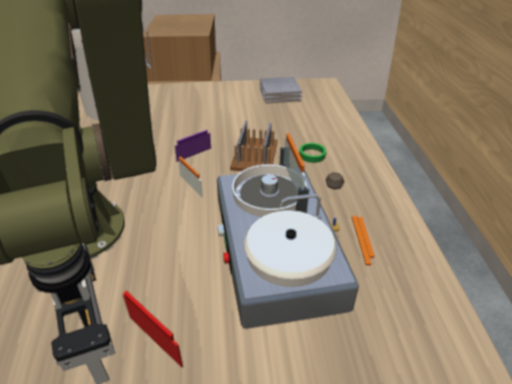

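```bash
cat > h.py <<'E'
from cell import env
import numpy as np,cv2
C={n:env.camera_params(n) for n in("top","side")}
def proj(n,P):
    c=C[n];P=np.atleast_2d(P).astype(float);q=(P-c["position"])@c["orientation"]
    s=np.stack([q[:,0]/-q[:,2],-q[:,1]/-q[:,2]],1);r2=(s**2).sum(1,keepdims=True)
    s=s*(1+c["k1"]*r2);K=c["intrinsics"]
    return s@K[:2,:2].T+K[:2,2]
def ray(n,uv):
    c=C[n];K=c["intrinsics"];d=(np.atleast_2d(uv)-K[:2,2])/[K[0,0],K[1,1]];s=d.copy()
    for _ in range(20): s=d/(1+c["k1"]*(s**2).sum(1,keepdims=True))
    v=np.stack([s[:,0],-s[:,1],-np.ones(len(s))],1)
    return v@c["orientation"].T
def atz(n,uv,z):
    r=ray(n,uv);p=C[n]["position"];return p+r*((z-p[2])/r[:,2])[:,None]
def pts(n,d,mask=None):
    v,u=np.nonzero((d>0)&(mask if mask is not None else True))
    return C[n]["position"]+ray(n,np.stack([u,v],1))*d[v,u][:,None]
def snap(n,name):
    p,d=env.read_camera(n);cv2.imwrite(f"pics/{name}.png",p[:,:,::-1]);np.savez(f"{name}.npz",p=p,d=d);return p,d
def crop(p,box,k,name):
    x0,y0,x1,y1=box;cv2.imwrite(f"pics/{name}.png",cv2.resize(p[y0:y1,x0:x1,::-1],None,fx=k,fy=k,interpolation=cv2.INTER_CUBIC))
E
python3 - <<'E'
from h import *
t=np.load("top0.npz");s=np.load("side0.npz")
crop(t["p"],(230,130,410,245),4,"tm");crop(t["p"],(125,150,245,280),4,"tr");crop(s["p"],(160,110,360,320),2.8,"sm")
for q in("machine","rack","screen","cap","strips"):
  for n in ("top","side"):
    r=env.masks_of(n,q); print(q,n,[(round(a["p"],2),np.round(a["box"])) for a in r])
    d=(t if n=="top" else s)["d"]
    if r and q!="cap":
      for a in r[:3]:
        P=pts(n,d,a["pixels"]);print("   ",len(P),np.round(np.percentile(P,[2,50,98],axis=0)).tolist() if len(P) else '')
E
```

```text
machine top [(0.85, array([315., 184., 159., 106.]))]
    13253 [[392.0, -336.0, 84.0], [511.0, -137.0, 108.0], [646.0, 81.0, 162.0]]
machine side [(0.55, array([289., 241., 141., 186.]))]
    16726 [[391.0, -356.0, 16.0], [509.0, -265.0, 103.0], [648.0, 63.0, 162.0]]
rack top [(0.69, array([169., 190.,  75.,  53.]))]
    2734 [[435.0, 219.0, 5.0], [504.0, 311.0, 18.0], [576.0, 408.0, 94.0]]
rack side [(0.86, array([254., 148.,  43.,  49.]))]
    1585 [[432.0, 228.0, -2.0], [502.0, 278.0, 24.0], [581.0, 459.0, 92.0]]
screen top [(0.87, array([277., 164.,  68.,  10.])), (0.87, array([396., 290.,  54.,  39.])), (0.86, array([157., 258.,  26.,  40.])), (0.45, array([213., 260.,  35.,  18.]))]
    452 [[561.0, -96.0, 106.0], [569.0, -15.0, 215.0], [578.0, 65.0, 238.0]]
    638 [[179.0, -422.0, 5.0], [235.0, -364.0, 64.0], [287.0, -302.0, 105.0]]
    386 [[252.0, 305.0, -0.0], [307.0, 340.0, 47.0], [357.0, 374.0, 81.0]]
screen side [(0.88, array([294., 165.,  23.,  55.])), (0.86, array([190., 178.,  24.,  41.])), (0.67, array([192., 144.,  34.,  35.])), (0.55, array([155., 330.,  56.,  76.])), (0.29, array([289., 238., 142., 181.]))]
    772 [[562.0, -104.0, 135.0], [570.0, -24.0, 192.0], [580.0, 68.0, 234.0]]
    465 [[265.0, 108.0, -1.0], [301.0, 161.0, 39.0], [332.0, 222.0, 76.0]]
    753 [[247.0, 301.0, -0.0], [303.0, 338.0, 38.0], [360.0, 374.0, 76.0]]
cap top [(0.76, array([278., 189.,  17.,  15.]))]
cap side [(0.53, array([270., 184.,  15.,  25.]))]
strips top [(0.96, array([308., 112.,  57.,  13.]))]
    501 [[733.0, -188.0, 1.0], [749.0, -106.0, 8.0], [766.0, -27.0, 14.0]]
strips side [(0.87, array([365., 240.,  24.,  46.]))]
    493 [[734.0, -196.0, 2.0], [749.0, -114.0, 7.0], [768.0, -27.0, 11.0]]
```

View pics/tm.png

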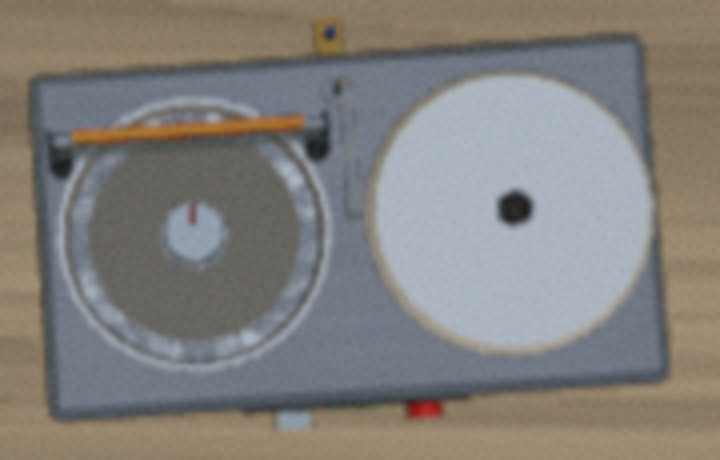

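View pics/tr.png

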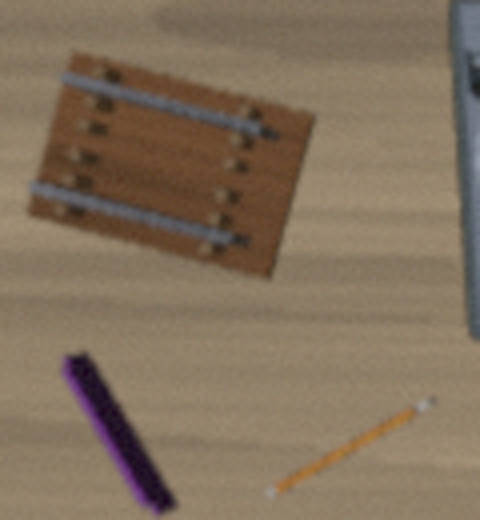

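View pics/sm.png

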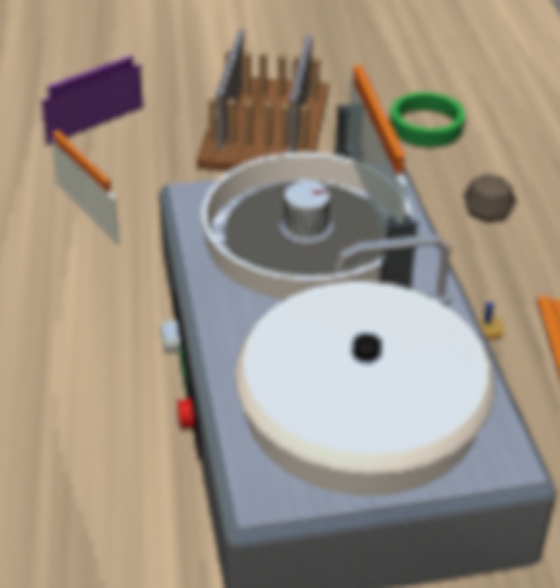

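```bash
python3 - <<'E'
from h import *
from scipy.optimize import least_squares
t=np.load("top0.npz");s=np.load("side0.npz")
# deck corners z=100
uv=np.array([[238.6,149.3],[389.8,139.2],[396.4,224.6],[243.6,234]])
w=atz("top",uv,100);print("corners\n",w.round(1))
loc=np.array([[125,220],[125,-220],[-125,-220],[-125,220.]])
def fit(l,w):
    A=l-l.mean(0);B=w-w.mean(0);a=np.arctan2((A[:,0]*B[:,1]-A[:,1]*B[:,0]).sum(),(A*B).sum());R=np.array([[np.cos(a),-np.sin(a)],[np.sin(a),np.cos(a)]]);tt=w.mean(0)-R@l.mean(0);return tt,a,R,np.abs(l@R.T+tt-w).max()
T,a,R,e=fit(loc,w[:,:2]);print("machine",T,a,e,"spindle",T+R@[0,108],"slots",T+R@[60,108])
# trim
for n,dd in(("top",t),("side",s)):
    hsv=cv2.cvtColor(dd["p"],cv2.COLOR_RGB2HSV)
    m=(hsv[...,0]>5)&(hsv[...,0]<20)&(hsv[...,1]>165)&(hsv[...,2]>120)
    k,L,st,cc=cv2.connectedComponentsWithStats(m.astype(np.uint8))
    for i in range(1,k):
        if st[i,4]>20:
            P=pts(n,dd["d"],L==i);c=np.median(P,0);
            q=P[:,:2]-P[:,:2].mean(0);u,S,V=np.linalg.svd(q,full_matrices=False)
            v,uu=np.nonzero(L==i); 
            print(n,st[i],c.round(1),"mean",P.mean(0).round(1),"dir",np.degrees(np.arctan2(V[0,1],V[0,0])).round(2),"ext",np.percentile(q@V[0],[0.5,99.5]).round(0), "zr",np.percentile(P[:,2],[2,98]).round())
# cap
for n,dd in(("top",t),("side",s)):
    P=pts(n,dd["d"]);P=P[(np.abs(P[:,:2]-(T+R@[0,108]))<40).all(1)]
    Q=P[(P[:,2]>142)];print("cap",n,len(Q),Q.mean(0).round(1),np.percentile(Q,[2,98],axis=0).round(1).tolist())
    Q=P[(P[:,2]<118)];print("disc",np.median(Q[:,2]))
# rack
uv=np.array([[72,52],[315,115],[271,278],[28,212]])/4+[125,150]
w=atz("top",uv,16);print(w.round(1))
loc=np.array([[65,95],[65,-95],[-65,-95],[-65,95.]])
Tr,ar,Rr,e=fit(loc,w[:,:2]);print("rack",Tr,ar,e)
for n,dd in(("top",t),("side",s)):
    P=pts(n,dd["d"]);l=(P[:,:2]-Tr)@Rr;k=(np.abs(l)<[70,100]).all(1)
    print(n,"top z", np.percentile(P[k,2],[20,98]))
    for sg in(-1,1):
        kk=k&(P[:,2]>75)&(np.abs(l[:,0]-41*sg)<20);print("tile",sg,kk.sum(),l[kk].mean(0), np.polyfit(l[kk,1],l[kk,0],1))
def shot(n,dd,name,box,k):
    im=cv2.resize(dd["p"][:,:,::-1],None,fx=4,fy=4,interpolation=cv2.INTER_CUBIC)
    def d(pts,c):
        q=proj(n,pts)*4+1.5
        cv2.polylines(im,[q.round().astype(int)],True,c,1)
    f=lambda T,R,l,z:np.column_stack([np.array(l,float)@R.T+T,np.full(len(l),z)])
    d(f(T,R,[[125,220],[125,-220],[-125,-220],[-125,220]],100),(0,0,255))
    th=np.linspace(0,2*np.pi,60,endpoint=False);ci=np.stack([np.cos(th),np.sin(th)],1)
    d(f(T,R,ci*95+[0,108],130),(0,255,0));d(f(T,R,ci*20+[0,108],150),(0,255,0));d(f(T,R,ci*24+[0,108],114),(255,0,255))
    d(f(T,R,[[64,183],[64,33],[56,33],[56,183]],234),(255,255,0))
    d(f(Tr,Rr,[[65,95],[65,-95],[-65,-95],[-65,95]],16),(0,0,255))
    for y in(-55,55):
        for x in(-58,-28,-11.5,11.5,28,58): d(f(Tr,Rr,ci*5+[x,y],71),(0,255,0))
    for x in(-41,41):d(f(Tr,Rr,[[x-4,75],[x+4,75],[x+4,-75],[x-4,-75]],91),(255,255,0))
    x0,y0,x1,y1=[4*b for b in box];o=im[y0:y1,x0:x1];cv2.imwrite(f"pics/{name}.png",cv2.resize(o,None,fx=k/4,fy=k/4,interpolation=cv2.INTER_AREA))
shot("top",t,"ov_t",(125,130,325,250),4);shot("side",s,"ov_s",(200,110,365,320),2.8)
E
```

```text
corners
 [[ 621.    93.2  100. ]
 [ 654.2 -334.3  100. ]
 [ 413.9 -352.5  100. ]
 [ 380.2   74.4  100. ]]
machine [ 517.32780885 -129.80012525] 0.07768164329785894 6.382453116262809 spindle [508.94662659 -22.12582105] slots [568.76568448 -17.46960869]
top [280 107  57  13 418] [ 748.8 -102.8    8.2] mean [ 749.  -103.4    8.4] dir -95.19 ext [-79.  91.] zr [ 2. 14.]
top [249 160  56   5 101] [568.8 -18.8 234.6] mean [568.6 -19.1 234.3] dir -85.42 ext [-72.  66.] zr [229. 239.]
side [287 134  17  37 149] [570.3 -33.1 231.6] mean [570.9 -26.8 228.8] dir -90.36 ext [-139.   65.] zr [222. 235.]
side [180 157  19  20  64] [297.9 163.9  73.2] mean [298.7 164.7  71.8] dir -64.41 ext [-117.   57.] zr [66. 77.]
side [353 216  21  49 435] [ 749.2 -115.     7.2] mean [ 749.5 -113.3    7.2] dir -95.17 ext [-90.  87.] zr [ 3. 11.]
cap top 170 [510.4 -21.1 150.5] [[492.0, -40.0, 144.9], [527.3, -4.4, 156.6]]
disc 110.84323971645358
cap side 149 [510.7 -26.7 147.9] [[492.5, -43.4, 142.6], [529.4, -6.6, 151.2]]
disc 109.20566432225166
[[588.1 390.1  16. ]
 [542.7 204.4  16. ]
 [419.1 234.6  16. ]
 [466.2 419.4  16. ]]
rack [504.03061059 312.14441363] -0.24266597342239574 2.4501569725573518
top top z [13.44808216 94.14924536]
tile -1 161 [-39.5104188    1.82475805] [ 3.33397629e-04 -3.95110272e+01]
tile 1 160 [41.83701406  2.93606159] [6.14028519e-03 4.18189858e+01]
side top z [14.03200981 90.90917968]
tile -1 98 [-37.65287492 -11.58383049] [ 2.34028690e-03 -3.76257654e+01]
tile 1 91 [44.25493051 -7.89327697] [6.83074940e-03 4.43088475e+01]
```

View pics/ov_t.png

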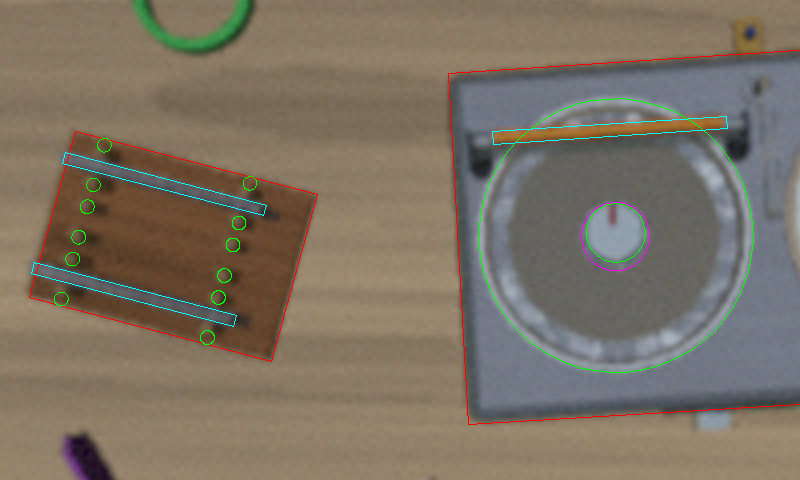

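View pics/ov_s.png

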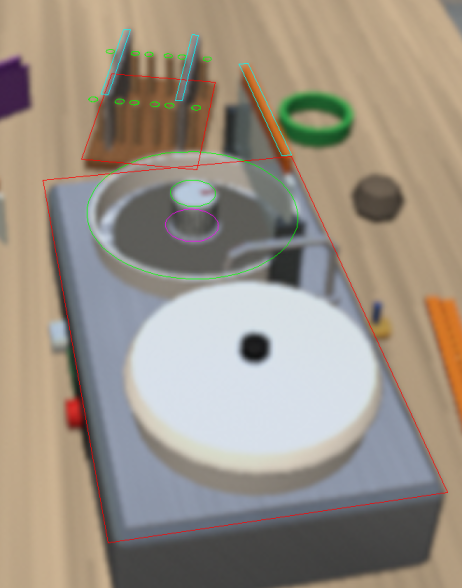

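Candidates for the screen in the top view:
- (278,162): orange trim in the grinder's uprights, about 150 mm long. This is the one I choose.
- (213,262): a smaller orange one, a look-alike.
- (154,258): purple, leave.
- (397,289): red, leave.
- (308,114): the strips lying flat, leave.

The close crop `tm.png` confirms the choice. The screen sits between the dark uprights at crop pixels (60,150) and (317,140), and the overlay matches it.

{"fn": "play_rows", "kwargs": {"targets": [[1.6,2.08,0.4,0,0,0.054,1],[1.6,2.08,0.4,0,0,0.054,1],[1.6,2.08,0.4,0,0,0.054,1],[1.6,2.08,0.4,0,0,0.054,1],[1.6,2.08,0.4,0,0,0.054,1],[1.6,2.08,0.4,0,0,0.054,1],[1.6,2.08,0.4,0,0,0.054,1],[1.6,2.08,0.4,0,0,0.054,1],[1.6,2.08,0.4,0,0,0.054,1],[1.6,2.08,0.4,0,0,0.054,1],[1.6,2.08,0.4,0,0,0.054,1],[1.6,2.08,0.4,0,0,0.054,1]]}}

```text
time: 1.6
tcp_pos: [379.0, -266.7, 264.8]
orientation: [[0.0, 0.84, -0.543], [-0.0, -0.543, -0.84], [-1.0, 0.0, 0.0]]
force: [-1.0, 0.1, 0.1]
grip_width: 93.7
```

{"fn": "play_rows", "kwargs": {"targets": [[1.6,2.08,0.3,0,0,0.054,1],[1.6,2.08,0.3,0,0,0.054,1],[1.6,2.08,0.3,0,0,0.054,1],[1.6,2.08,0.3,0,0,0.054,1],[1.6,2.08,0.3,0,0,0.054,1],[1.6,2.08,0.3,0,0,0.054,1],[1.6,2.08,0.3,0,0,0.054,1],[1.6,2.08,0.3,0,0,0.054,1],[1.6,2.08,0.3,0,0,0.054,1],[1.6,2.08,0.3,0,0,0.054,1],[1.6,2.08,0.3,0,0,0.054,1],[1.5,2.0,0.3,0,0,0.054,1]]}}

```text
time: 2.6
tcp_pos: [570.1, -17.8, 300.6]
orientation: [[0.0, 0.997, 0.074], [-0.0, 0.074, -0.997], [-1.0, 0.0, 0.0]]
force: [-0.8, -0.7, -0.2]
grip_width: 94.1
```

{"fn": "play_rows", "kwargs": {"targets": [[0,0,-2.1,0,0,0.003,1],[0,0,-2.1,0,0,0.003,1],[0,0,-2.1,0,0,0,0.4],[0,0,-2.1,0,0,0,0.4],[0,0,0,0,0,0,0.4],[0,0,0,0,0,0,0.4]], "squeeze": 15}}

```text
time: 3.1
tcp_pos: [569.2, -19.0, 216.4]
orientation: [[-0.001, 0.997, 0.077], [0.0, 0.077, -0.997], [-1.0, -0.001, -0.0]]
force: [0.6, -0.6, -0.1]
grip_width: 70.8
```

```bash
python3 - <<'E'
from h import *
p,d=snap("side","s1");crop(p,(220,90,370,240),4,"s1c")
p,d=snap("top","t1");crop(p,(200,110,350,220),4,"t1c")
o=env.observe();print(o["tcp_pos"],o["force"],o["grip_width"],o["time"])
E
```

```text
[569.9299649  -19.11201361 218.03608632] [ 0.72046384 -1.14236816 -0.11161919] 62.98274626824052 3.2
```

View pics/s1c.png

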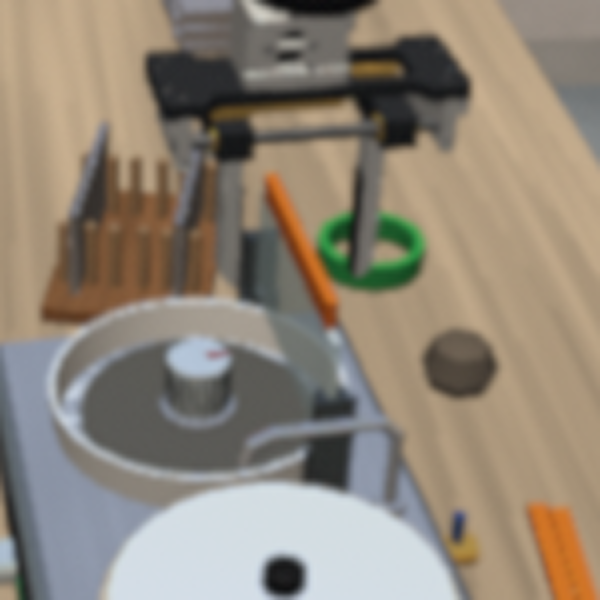

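The side crop shows the fingers straddling the orange trim, with tips at about (232,290) and (362,275) in the crop. I'm closing gently.

{"fn": "play_rows", "kwargs": {"targets": [[0,0,0,0,0,0,0],[0,0,0,0,0,0,0],[0,0,0,0,0,0,0],[0,0,0,0,0,0,0],[0,0,0,0,0,0,0],[0,0,0,0,0,0,0],[0,0,0,0,0,0,0],[0,0,0,0,0,0,0],[0,0,0,0,0,0,0]], "squeeze": 15}}

```text
time: 3.95
tcp_pos: [569.7, -19.0, 216.5]
orientation: [[0.001, 0.997, 0.077], [0.0, 0.077, -0.997], [-1.0, 0.001, 0.0]]
force: [4.4, -0.0, -2.1]
grip_width: 8.0
```

{"fn": "play_rows", "kwargs": {"targets": [[0.05,0,0,0,0,0,0],[0,0,0,0,0,0,0],[0,0,0,0,0,0,0]], "squeeze": 45}}

```text
time: 4.2
tcp_pos: [570.3, -19.0, 216.5]
orientation: [[0.001, 0.997, 0.077], [0.0, 0.077, -0.997], [-1.0, 0.001, 0.0]]
force: [6.8, 0.4, -2.5]
grip_width: 7.5
```

{"fn": "play_rows", "kwargs": {"targets": [[0,0,0.2,0,0,0,0],[0,0,0.4,0,0,0,0],[0,0,0.6,0,0,0,0],[0,0,0,0,0,0,0]]}}

```text
time: 4.53
tcp_pos: [570.3, -19.0, 229.3]
orientation: [[0.001, 0.997, 0.077], [-0.0, 0.077, -0.997], [-1.0, 0.001, 0.0]]
force: [2.4, 0.4, 0.6]
grip_width: 7.8
```

{"fn": "play_rows", "kwargs": {"targets": [[0,0,0.9,0,0,0,0],[0,0,0.9,0,0,0,0],[0,0,0.9,0,0,0,0],[0,0,0.9,0,0,0,0],[0,0,0.9,0,0,0,0],[0,0,0.9,0,0,0,0],[0,0,0.9,0,0,0,0],[0,0,0,0,0,0,0],[0,0,0,0,0,0,0]]}}

```text
time: 5.28
tcp_pos: [569.9, -19.0, 291.8]
orientation: [[0.0, 0.997, 0.077], [-0.0, 0.077, -0.997], [-1.0, 0.0, 0.0]]
force: [0.3, -0.0, -1.6]
grip_width: 7.6
```

```bash
python3 - <<'E'
from h import *
p,d=snap("side","s2");crop(p,(220,40,370,190),4,"s2c")
o=env.observe();print(o["tcp_pos"],o["force"],o["moment"],o["grip_width"],o["time"])
E
```

```text
[569.79514869 -19.05271138 291.18386893] [ 0.50226895 -0.62321364 -1.59501456] [-0.02641956 -0.09627973  0.0200893 ] 7.522169441423786 5.3333
```

View pics/s2c.png

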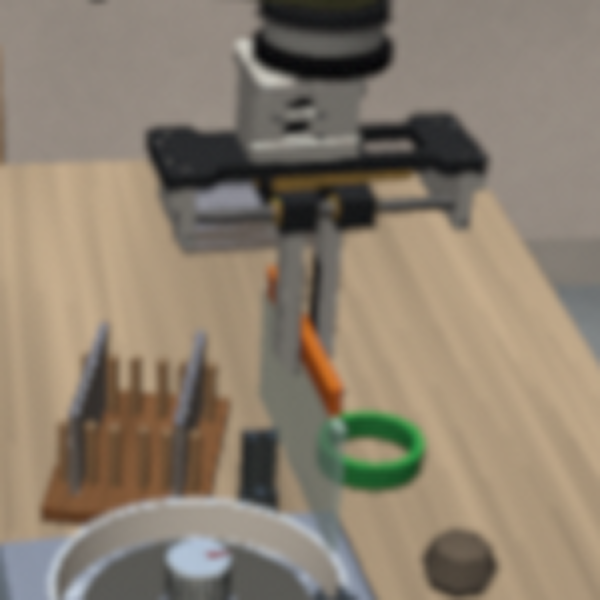

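The screen is held upright and out of its slots, with its lower corner at about (335,515) in the crop, clear of the upright at (260,470). Next I move over the rack.

{"fn": "play_rows", "kwargs": {"targets": [[-0.3,1.4,0,0,0,-0.014,0],[-0.54,2.8,0,0,0,-0.027,0],[-0.54,2.8,0,0,0,-0.027,0],[-0.54,2.8,0,0,0,-0.027,0],[-0.54,2.8,0,0,0,-0.027,0],[-0.54,2.8,0,0,0,-0.027,0],[-0.54,2.8,0,0,0,-0.027,0],[-0.54,2.8,0,0,0,-0.027,0],[-0.54,2.8,0,0,0,-0.027,0],[-0.54,2.8,0,0,0,-0.027,0],[-0.54,2.8,0,0,0,-0.027,0],[-0.54,2.8,0,0,0,-0.027,0]]}}

```text
time: 6.33
tcp_pos: [506.9, 304.2, 290.7]
orientation: [[-0.001, 0.972, -0.233], [-0.001, -0.233, -0.972], [-1.0, -0.001, 0.001]]
force: [0.5, 0.6, -0.9]
grip_width: 7.8
```

{"fn": "play_rows", "kwargs": {"targets": [[-0.1,0.9,-2.0,0,0,-0.007,0],[0,0,-2.5,0,0,0,0],[0,0,-2.5,0,0,0,0],[0,0,-2.0,0,0,0,0],[0,0,-1.0,0,0,0,0],[0,0,0,0,0,0,0],[0,0,0,0,0,0,0]]}}

```text
time: 6.92
tcp_pos: [506.6, 312.0, 191.8]
orientation: [[-0.0, 0.971, -0.239], [-0.0, -0.239, -0.971], [-1.0, -0.0, 0.0]]
force: [0.3, 0.4, -0.2]
grip_width: 7.6
```

```bash
python3 - <<'E'
from h import *
p,d=snap("side","s3");crop(p,(190,80,310,200),5,"s3c")
p,d=snap("top","t3");crop(p,(110,130,230,230),5,"t3c")
o=env.observe();print(o["tcp_pos"],o["orientation"][:,1],o["force"],o["moment"],o["grip_width"],o["time"])
E
```

```text
[507.03241323 312.16000677 192.91185856] [ 0.97106749 -0.23880017  0.00154891] [ 0.35756205  0.98478049 -0.25775495] [-0.0123785  -0.05267748  0.00660373] 7.787096445424179 7.0167
```

View pics/s3c.png

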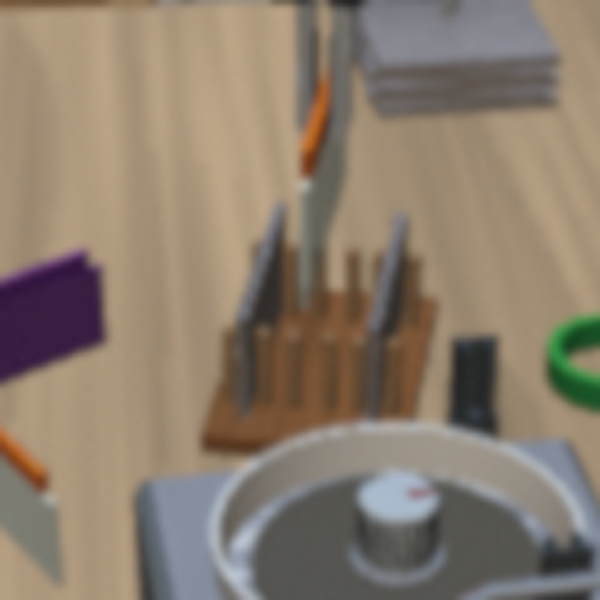

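View pics/t3c.png

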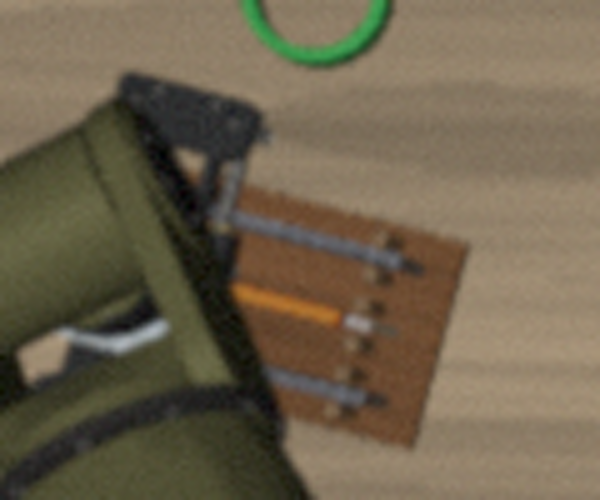

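```bash
python3 - <<'E'
from h import *
z=np.load("t3.npz");p,d=z["p"],z["d"]
hsv=cv2.cvtColor(p,cv2.COLOR_RGB2HSV);m=(hsv[...,0]>5)&(hsv[...,0]<20)&(hsv[...,1]>165)&(hsv[...,2]>120)
m[:130]=0;m[230:]=0;m[:,:150]=0;m[:,190:]=0
a=-0.24;R=np.array([[np.cos(a),-np.sin(a)],[np.sin(a),np.cos(a)]]);T=np.array([504.03,312.14])
# trim: use pixels at known z=~207+... top of trim z = 192.5+8+10
v,u=np.nonzero(m);ztop=192.5+18
q=(atz("top",np.c_[u,v],ztop)[:,:2]-T)@R;print("trim",len(u),q.mean(0),np.polyfit(q[:,1],q[:,0],1),q[:,1].min())
P=pts("top",d);l=(P[:,:2]-T)@R
for sg in(-1,1):
    k=(np.abs(P[:,2]-91)<8)&(np.abs(l[:,0]-41*sg)<10)&(l[:,1]>-85)&(l[:,1]<0);print(k.sum(),l[k].mean(0))
print((np.array([507,312.1])-T)@R)
E
```

```text
trim 77 [ 9.0104844e-03 -4.5116308e+01] [0.0011491  0.06085374] -72.49105855819738
56 [-39.6942479  -45.06711754]
73 [ 41.7742895  -35.36580661]
[2.89438189 0.66712328]
```

{"fn": "play_rows", "kwargs": {"targets": [[0.08,-0.02,-1.5,0,0,0,0],[0,0,-1.5,0,0,0,0],[0,0,-1.0,0,0,0,0],[0,0,-1.0,0,0,0,0],[0,0,0,0,0,0,0]]}}

```text
time: 7.43
tcp_pos: [506.9, 311.5, 140.1]
orientation: [[-0.002, 0.971, -0.239], [-0.001, -0.239, -0.971], [-1.0, -0.001, 0.001]]
force: [0.5, -0.3, -2.0]
grip_width: 7.5
```

{"fn": "play_rows", "kwargs": {"targets": [[0,0,-1.0,0,0,0,0],[0,0,-1.0,0,0,0,0],[0,0,-1.0,0,0,0,0],[0,0,-0.8,0,0,0,0],[0,0,-0.2,0,0,0,0],[0,0,0,0,0,0,0]]}}

```text
time: 7.93
tcp_pos: [507.1, 311.6, 100.6]
orientation: [[-0.001, 0.971, -0.239], [-0.001, -0.239, -0.971], [-1.0, -0.001, 0.001]]
force: [0.1, 0.9, -1.9]
grip_width: 7.5
```

{"fn": "play_rows", "kwargs": {"targets": [[0,0,-0.1,0,0,0,0],[0,0,0,0,0,0,0],[0,0,-0.1,0,0,0,0],[0,0,0,0,0,0,0]]}}

```text
time: 8.27
tcp_pos: [507.4, 311.8, 99.6]
orientation: [[0.0, 0.971, -0.239], [0.0, -0.239, -0.971], [-1.0, 0.0, -0.0]]
force: [-0.0, 0.1, -1.8]
grip_width: 7.7
```

```bash
python3 - <<'E'
from h import *
p,d=snap("side","s4");crop(p,(190,80,310,200),5,"s4c")
o=env.observe();print(o["tcp_pos"],o["force"],o["moment"],o["grip_width"],o["time"])
E
```

```text
[507.38130243 311.78246069  99.65092287] [ 1.11988569  0.0078713  -0.64296755] [ 0.0102193  -0.02904105 -0.01408693] 7.6897251747531765 8.3167
```

View pics/s4c.png

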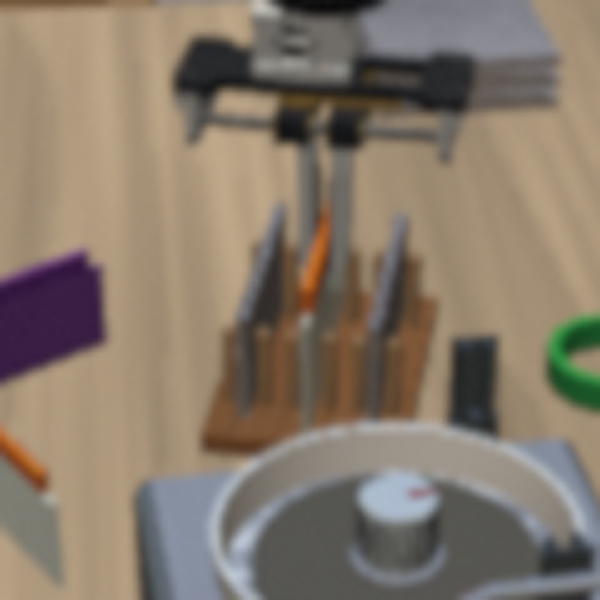

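The screen is in the middle slot, with its near edge at crop (308,380) between the front dowels. I'm feeling for the floor.

{"fn": "play_rows", "kwargs": {"targets": [[0,0,-0.1,0,0,0,0],[0,0,0,0,0,0,0],[0,0,-0.1,0,0,0,0],[0,0,0,0,0,0,0]]}}

```text
time: 8.65
tcp_pos: [507.7, 311.7, 98.4]
orientation: [[0.001, 0.971, -0.239], [0.0, -0.239, -0.971], [-1.0, 0.001, -0.001]]
force: [-2.4, -3.0, 6.9]
grip_width: 7.7
```

{"fn": "play_rows", "kwargs": {"targets": [[0,0,0.04,0,0,0,0],[0,0,0,0,0,0,0.1],[0,0,0,0,0,0,0.25],[0,0,0,0,0,0,0.25],[0,0,0,0,0,0,0.25],[0,0,0,0,0,0,0.25]]}}

```text
time: 9.15
tcp_pos: [507.3, 311.8, 97.7]
orientation: [[-0.0, 0.971, -0.239], [-0.0, -0.239, -0.971], [-1.0, -0.0, 0.0]]
force: [-0.7, 1.0, -1.1]
grip_width: 23.5
```

{"fn": "play_rows", "kwargs": {"targets": [[0,0,0.5,0,0,0,0.25],[0,0,1.0,0,0,0,0.25],[0,0,2.0,0,0,0,0.25],[0,0,3.0,0,0,0,0.25],[0,0,4.0,0,0,0,0.5],[0,0,3.5,0,0,0,0.7]]}}

```text
time: 9.65
tcp_pos: [507.1, 311.7, 241.0]
orientation: [[0.001, 0.971, -0.239], [0.0, -0.239, -0.971], [-1.0, 0.001, -0.001]]
force: [0.7, -0.6, 0.8]
grip_width: 33.4
```

```bash
python3 - <<'E'
from h import *
p,d=snap("side","s5");crop(p,(190,80,310,200),5,"s5c")
o=env.observe();print(o["tcp_pos"],o["joints"],o["force"],o["moment"],o["grip_width"],o["time"])
E
```

```text
[508.77264293 312.6216409  248.59176375] [4.89627758e-01 3.78465929e-01 1.34199901e+00 6.49104062e-05
 1.41002518e+00 7.30512347e-01] [0.59343762 0.39434669 7.00598868] [ 0.05699634 -0.08247859  0.00848711] 37.59074523817126 9.7
```

View pics/s5c.png

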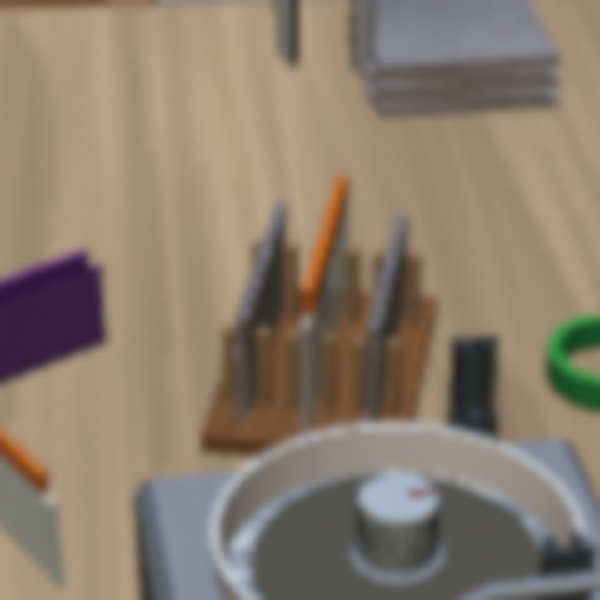

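The screen stands upright in the middle slot and is released; its trim runs from (342,180) to (310,305) in the crop. Next is the cap.

{"fn": "play_rows", "kwargs": {"targets": [[0.02,-1.8,0,0,0,-0.08,0.8],[0.02,-2.8,0,0,0,-0.107,0.8],[0.02,-2.9,0,0,0,-0.107,0.8],[0.02,-2.9,0,0,0,-0.107,0.8],[0.02,-2.9,0,0,0,-0.107,0.8],[0.02,-2.9,0,0,0,-0.107,0.8],[0.02,-2.9,0,0,0,-0.107,0.8],[0.02,-2.9,0,0,0,-0.107,0.8],[0.02,-2.9,0,0,0,-0.107,0.8],[0.02,-2.9,0,0,0,-0.107,0.8],[0.02,-2.9,0,0,0,-0.107,0.8],[0.02,-2.7,0,0,0,-0.107,0.8]]}}

```text
time: 10.7
tcp_pos: [509.5, -23.8, 238.7]
orientation: [[0.001, 0.067, -0.998], [-0.0, -0.998, -0.067], [-1.0, 0.0, -0.001]]
force: [0.7, 0.1, -0.7]
grip_width: 75.3
```

{"fn": "play_rows", "kwargs": {"targets": [[0,0,0,0,0,0,0.8],[0,0,0,0,0,0,0.8]]}}

```text
time: 10.87
tcp_pos: [509.7, -23.1, 238.5]
orientation: [[0.001, 0.071, -0.997], [-0.0, -0.997, -0.071], [-1.0, 0.0, -0.001]]
force: [-0.0, -1.1, -0.2]
grip_width: 75.4
```

```bash
python3 - <<'E'
from h import *
o=env.observe();print(o["tcp_pos"],o["joints"],o["orientation"][:,1],np.arctan2(o["orientation"][1,1],o["orientation"][0,1]),o["force"],o["moment"],o["grip_width"],o["time"])
E
```

```text
[509.70546053 -23.11910713 238.46296928] [-1.17163966e-01  1.93366033e-01  1.60169777e+00  8.68053298e-05
  1.34575728e+00  1.38219697e+00] [ 7.13553391e-02 -9.97450957e-01  6.15268978e-05] -1.4993802964705727 [-0.03004725 -1.05648031 -0.15196427] [0.07857148 0.00420247 0.03761233] 75.42035837275394 10.8667
```

{"fn": "play_rows", "kwargs": {"targets": [[0.05,0.1,-2.0,0,0,0,0.8],[0,0,-2.5,0,0,0,0.8],[0,0,-2.5,0,0,0,0.8],[0,0,-2.0,0,0,0,0.8],[0,0,-1.2,0,0,0,0.8],[0,0,-0.5,0,0,0,0.8],[0,0,0,0,0,0,0.8]], "squeeze": 6}}

```text
time: 11.45
tcp_pos: [510.0, -20.4, 130.3]
orientation: [[-0.001, 0.075, -0.997], [0.0, -0.997, -0.075], [-1.0, -0.0, 0.001]]
force: [0.4, -0.0, -0.3]
grip_width: 75.3
```

```bash
python3 - <<'E'
from h import *
p,d=snap("side","s6");crop(p,(210,110,330,230),5,"s6c")
o=env.observe();print(o["tcp_pos"],o["force"],o["moment"],o["grip_width"],o["time"])
E
```

```text
[510.38778127 -20.57501699 131.29216374] [0.10538936 0.38453997 0.13512493] [-0.02878232 -0.0161431  -0.01023462] 74.8750292046448 11.5
```

View pics/s6c.png

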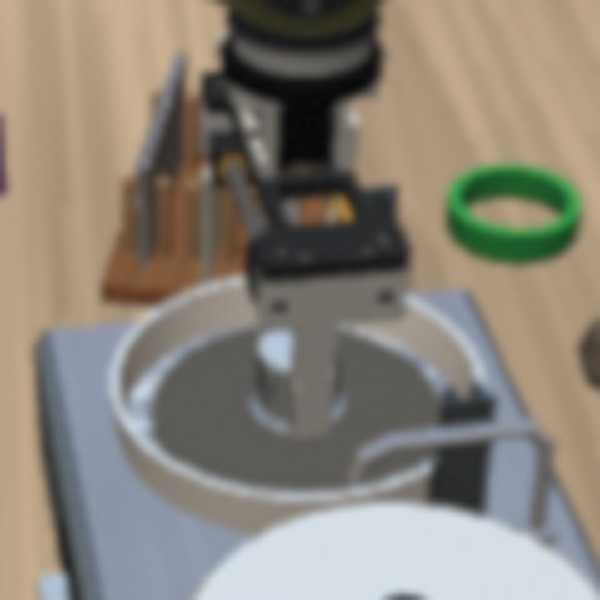

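```bash
python3 - <<'E'
from h import *
f=lambda P:((proj("side",P)-[210,110])*5+2).round(1).tolist()
yx=np.array([0.075,-0.997]);c=np.array([510.2,-20.5])
for s in(-8,8):
  # finger back tip at -y side: offset 37.6+12.5
  b=c+yx*50+np.array([0.997,0.075])*s; print("tip outer",s,f([b[0],b[1],120]),f([b[0],b[1],150]))
for cc in((510.2,-22),(512,-22),(508,-22)): print("flange c",f([cc[0],cc[1],114]),"edges",f([[cc[0]-24,cc[1],114],[cc[0]+24,cc[1],114]]), "captop",f([cc[0],cc[1],150]),f([[cc[0]-20,cc[1],150]]))
E
```

```text
tip outer -8 [[298.7, 452.7]] [[300.3, 404.1]]
tip outer 8 [[330.7, 449.3]] [[332.8, 400.7]]
flange c [[294.9, 401.2]] edges [[247.9, 403.8], [341.6, 398.6]] captop [[296.6, 343.9]] [[256.7, 346.0]]
flange c [[298.4, 401.0]] edges [[251.5, 403.6], [345.1, 398.4]] captop [[300.1, 343.7]] [[260.3, 345.9]]
flange c [[290.6, 401.4]] edges [[243.6, 404.0], [337.3, 398.8]] captop [[292.2, 344.2]] [[252.3, 346.3]]
```

```bash
python3 - <<'E'
from h import *
for n,b in(("s5",(255,170,295,215)),("s6",(250,170,290,215))):
    p=np.load(n+".npz")["p"];crop(p,b,13,n+"z")
E
```

```text
(no output)
```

View pics/s6z.png

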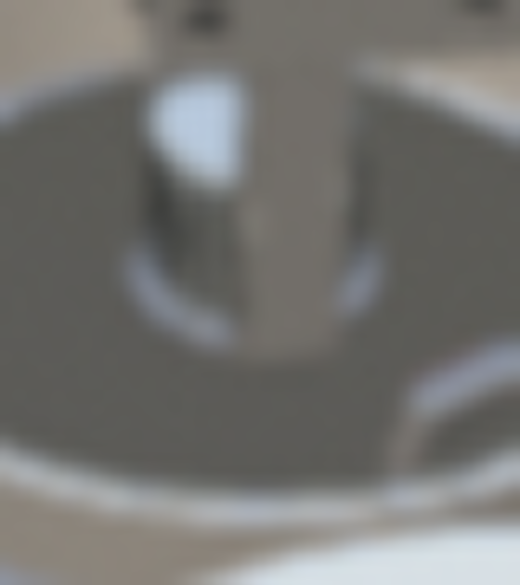

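View pics/s5z.png

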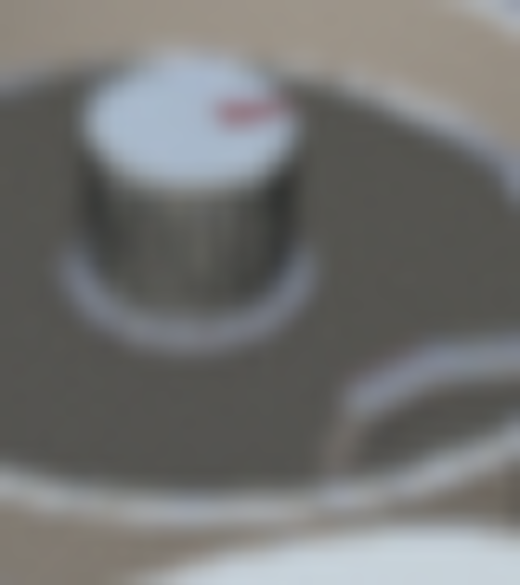

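{"fn": "play_rows", "kwargs": {"targets": [[0.1,-0.1,0,0,0,0,0.4],[0,0,0,0,0,0,0.3],[0,0,0,0,0,0,0.3],[0,0,0,0,0,0,0.3],[0,0,0,0,0,0,0.3],[0,0,0,0,0,0,0.3],[0,0,0,0,0,0,0.3]], "squeeze": 6}}

```text
time: 12.08
tcp_pos: [511.3, -22.3, 131.0]
orientation: [[0.0, 0.073, -0.997], [-0.0, -0.997, -0.073], [-1.0, 0.0, -0.0]]
force: [-0.2, -0.0, 2.1]
grip_width: 40.8
```

```bash
python3 - <<'E'
from h import *
o=env.observe();print(o["tcp_pos"],o["force"],o["moment"],o["grip_width"],o["time"])
E
```

```text
[511.28085921 -22.27953517 131.01982607] [-0.24740993 -0.02484054  2.13960619] [ 0.00428043  0.07876473 -0.01383973] 40.771729750813975 12.0833
```

{"fn": "play_rows", "kwargs": {"targets": [[0,0,0,0,0,0,0.2],[0,0,0,0,0,0,0.2],[0,0,0,0,0,0,0.2],[0,0,0,0,0,0,0.2]], "squeeze": 20}}

```text
time: 12.42
tcp_pos: [511.3, -22.2, 131.0]
orientation: [[0.0, 0.073, -0.997], [-0.0, -0.997, -0.073], [-1.0, 0.0, -0.0]]
force: [-0.9, -0.6, 3.3]
grip_width: 39.9
```

{"fn": "play_rows", "kwargs": {"targets": [[0,0,0.01,0,0,0.05,0.2],[0,0,0.01,0,0,0.05,0.2],[0,0,0,0,0,0,0.2]]}}

```text
time: 12.67
tcp_pos: [511.3, -22.2, 131.0]
orientation: [[0.0, 0.174, -0.985], [0.0, -0.985, -0.174], [-1.0, -0.0, -0.0]]
force: [-0.3, -0.6, 2.0]
grip_width: 39.9
```

```bash
cat > o.py <<'E'
from h import *
o=env.observe();R=o["orientation"];print(o["tcp_pos"].round(2),"yaw",round(float(np.arctan2(R[1,1],R[0,1])),4),"j",o["joints"].round(3),"F",o["force"].round(2),"M",o["moment"].round(3),"w",round(o["grip_width"],2),"t",round(o["time"],2))
E
python3 o.py
```

```text
[511.28 -22.2  131.04] yaw -1.3956 j [-0.115  0.305  1.725  0.     1.111  1.281] F [-0.28 -0.61  1.98] M [ 0.039  0.009 -0.014] w 39.86 t 12.67
```

Turned +6° with almost no moment. I'll continue past 12° with small steps, lifting along with the lead.

{"fn": "play_rows", "kwargs": {"targets": [[0,0,0.015,0,0,0.05,0.2],[0,0,0.015,0,0,0.05,0.2],[0,0,0,0,0,0,0.2]]}}

```text
time: 12.92
tcp_pos: [511.1, -22.3, 131.1]
orientation: [[-0.0, 0.27, -0.963], [0.0, -0.963, -0.27], [-1.0, -0.0, 0.0]]
force: [1.1, -0.9, -1.0]
grip_width: 40.2
```

```bash
python3 o.py
```

```text
[511.12 -22.29 131.06] yaw -1.2977 j [-0.115  0.305  1.725  0.     1.112  1.183] F [ 1.08 -0.95 -1.03] M [-0.184 -0.148 -0.332] w 40.19 t 12.92
```

{"fn": "play_rows", "kwargs": {"targets": [[0,0,0.015,0,0,0.05,0.2],[0,0,0.015,0,0,0.05,0.2],[0,0,0,0,0,0,0.2]]}}

```text
time: 13.17
tcp_pos: [510.9, -22.5, 131.1]
orientation: [[-0.001, 0.363, -0.932], [-0.0, -0.932, -0.363], [-1.0, -0.0, 0.001]]
force: [-0.1, -3.2, -4.1]
grip_width: 40.1
```

```bash
python3 o.py
```

```text
[510.88 -22.51 131.13] yaw -1.1988 j [-0.115  0.305  1.725 -0.     1.113  1.084] F [-0.1  -3.21 -4.12] M [-0.631  0.044 -0.396] w 40.07 t 13.17
```

Turning CCW builds a moment of −0.33 to −0.40 N·m beyond 11°, so that looks like the stop. I'll unwind and try CW.

{"fn": "play_rows", "kwargs": {"targets": [[0,0,-0.02,0,0,-0.05,0.2],[0,0,-0.02,0,0,-0.05,0.2],[0,0,-0.02,0,0,-0.05,0.2],[0,0,-0.02,0,0,-0.05,0.2],[0,0,0,0,0,-0.05,0.2],[0,0,0,0,0,-0.05,0.2],[0,0,0,0,0,0,0.2]]}}

```text
time: 13.75
tcp_pos: [511.4, -22.1, 131.0]
orientation: [[0.0, 0.067, -0.998], [0.0, -0.998, -0.067], [-1.0, -0.0, -0.0]]
force: [0.3, 0.3, 2.8]
grip_width: 39.8
```

```bash
python3 o.py
```

```text
[511.35 -22.13 131.05] yaw -1.5035 j [-0.115  0.305  1.725  0.     1.111  1.389] F [0.32 0.26 2.81] M [ 0.098  0.03  -0.009] w 39.84 t 13.75
```

{"fn": "play_rows", "kwargs": {"targets": [[0,0,0.015,0,0,-0.05,0.2],[0,0,0.015,0,0,-0.05,0.2],[0,0,0.015,0,0,-0.05,0.2],[0,0,0.015,0,0,-0.05,0.2],[0,0,0.015,0,0,-0.05,0.2],[0,0,0.015,0,0,-0.05,0.2],[0,0,0,0,0,0,0.2]]}}

```text
time: 14.33
tcp_pos: [511.2, -22.1, 131.8]
orientation: [[-0.0, -0.228, -0.974], [0.0, -0.974, 0.228], [-1.0, -0.0, 0.0]]
force: [0.2, 0.6, 2.2]
grip_width: 40.2
```

```bash
python3 o.py
```

```text
[511.19 -22.08 131.81] yaw -1.8008 j [-0.115  0.304  1.725  0.     1.113  1.686] F [0.21 0.61 2.2 ] M [ 0.249  0.174 -0.032] w 40.24 t 14.33
```

CW turns freely: 17° with Mz about 0. The thread is left-handed, so I'm regripping to get a full stroke.

{"fn": "play_rows", "kwargs": {"targets": [[0,0,0,0,0,0,0.6],[0,0,0,0,0,0,0.6],[0,0,0,0,0,0,0.6],[0,0,0,0,0,0.12,0.6],[0,0,0,0,0,0.12,0.6],[0,0,0,0,0,0.12,0.6],[0,0,0,0,0,0.12,0.6],[0,0,0,0,0,0.12,0.6],[0,0,0,0,0,0.12,0.6],[0,0,0,0,0,0.12,0.6],[0,0,0,0,0,0.12,0.6],[0,0,0,0,0,0.12,0.6]]}}

```text
time: 15.33
tcp_pos: [511.2, -22.3, 131.7]
orientation: [[-0.0, 0.757, -0.653], [-0.0, -0.653, -0.757], [-1.0, 0.0, 0.0]]
force: [0.5, -0.5, 0.8]
grip_width: 56.2
```

{"fn": "play_rows", "kwargs": {"targets": [[0,0,0,0,0,0.12,0.6],[0,0,0,0,0,0.12,0.6],[0,0,0,0,0,0.12,0.6],[0,0,0,0,0,0.12,0.6],[0,0,0,0,0,0.12,0.6],[0,0,0,0,0,0.12,0.6],[0,0,0,0,0,0.12,0.6],[0,0,0,0,0,0.12,0.6],[0,0,0,0,0,0.12,0.6],[0,0,0,0,0,0.12,0.6],[0,0,0,0,0,0.12,0.6],[0,0,0,0,0,0,0.6]]}}

```text
time: 16.33
tcp_pos: [511.2, -22.3, 131.7]
orientation: [[-0.0, 0.821, 0.572], [-0.0, 0.572, -0.821], [-1.0, -0.0, -0.0]]
force: [-0.3, -0.3, -0.1]
grip_width: 56.4
```

```bash
python3 - <<'E'
from h import *
p,d=snap("side","s7");crop(p,(240,160,300,220),9,"s7c")
E
python3 o.py
```

```text
[511.2  -22.25 131.67] yaw 0.6006 j [-0.115  0.304  1.725  0.     1.113 -0.716] F [ 0.6  -0.28  0.63] M [-0.029 -0.15   0.051] w 56.36 t 16.38
```

View pics/s7c.png

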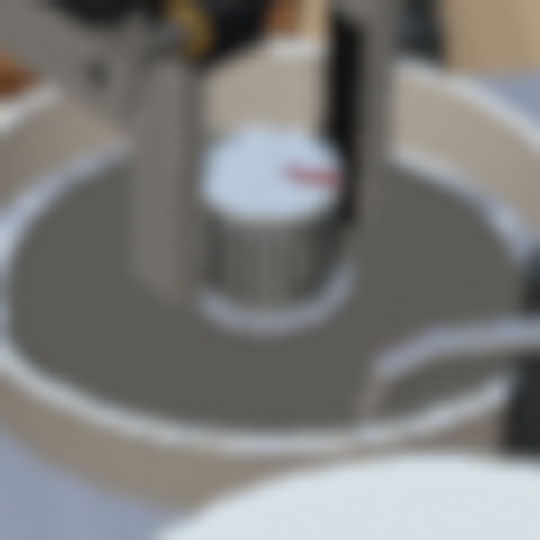

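{"fn": "play_rows", "kwargs": {"targets": [[0,0,0,0,0,0,0.2],[0,0,0,0,0,0,0.2],[0,0,0,0,0,0,0.2],[0,0,0,0,0,0,0.2],[0,0,0,0,0,0,0.2],[0,0,0,0,0,0,0.2]], "squeeze": 20}}

```text
time: 16.88
tcp_pos: [511.2, -22.3, 131.8]
orientation: [[0.0, 0.825, 0.566], [-0.0, 0.566, -0.825], [-1.0, 0.0, 0.0]]
force: [-0.1, 0.8, -0.2]
grip_width: 40.2
```

```bash
python3 o.py
```

```text
[511.23 -22.26 131.78] yaw 0.6014 j [-0.115  0.304  1.724 -0.     1.113 -0.717] F [-0.15  0.84 -0.22] M [-0.082 -0.116  0.041] w 40.17 t 16.88
```

{"fn": "play_rows", "kwargs": {"targets": [[0,0,0.03,0,0,-0.1,0.2],[0,0,0.03,0,0,-0.1,0.2],[0,0,0.03,0,0,-0.1,0.2],[0,0,0.03,0,0,-0.1,0.2],[0,0,0.03,0,0,-0.1,0.2],[0,0,0.03,0,0,-0.1,0.2],[0,0,0.03,0,0,-0.1,0.2],[0,0,0.03,0,0,-0.1,0.2],[0,0,0,0,0,0,0.2]], "squeeze": 25}}

```text
time: 17.63
tcp_pos: [511.5, -21.7, 134.3]
orientation: [[0.001, 0.979, -0.202], [0.001, -0.202, -0.979], [-1.0, 0.001, -0.001]]
force: [2.0, 3.7, 0.4]
grip_width: 39.9
```

```bash
python3 o.py
```

```text
[511.47 -21.74 134.28] yaw -0.2037 j [-1.140e-01  3.010e-01  1.722e+00  1.000e-03  1.118e+00  8.900e-02] F [2.   3.69 0.4 ] M [ 0.652 -0.606 -0.015] w 39.94 t 17.63
```

{"fn": "play_rows", "kwargs": {"targets": [[0.02,0.03,0.03,0,0,-0.1,0.2],[0,0,0.03,0,0,-0.1,0.2],[0,0,0.03,0,0,-0.1,0.2],[0,0,0.03,0,0,-0.1,0.2],[0,0,0.03,0,0,-0.1,0.2],[0,0,0.03,0,0,-0.1,0.2],[0,0,0.03,0,0,-0.1,0.2],[0,0,0.03,0,0,-0.1,0.2],[0,0,0,0,0,0,0.2]]}}

```text
time: 18.38
tcp_pos: [512.0, -21.7, 136.8]
orientation: [[0.002, 0.539, -0.842], [0.0, -0.842, -0.539], [-1.0, 0.001, -0.002]]
force: [3.3, 2.0, -0.5]
grip_width: 40.1
```

```bash
python3 - <<'E'
from h import *
p,d=snap("side","s8");crop(p,(240,160,300,220),9,"s8c")
E
python3 o.py
```

```text
[511.98 -21.74 136.8 ] yaw -0.9967 j [-0.114  0.299  1.719  0.     1.123  0.882] F [3.58 2.7  0.18] M [ 0.505 -0.943  0.047] w 40.37 t 18.43
```

View pics/s8c.png

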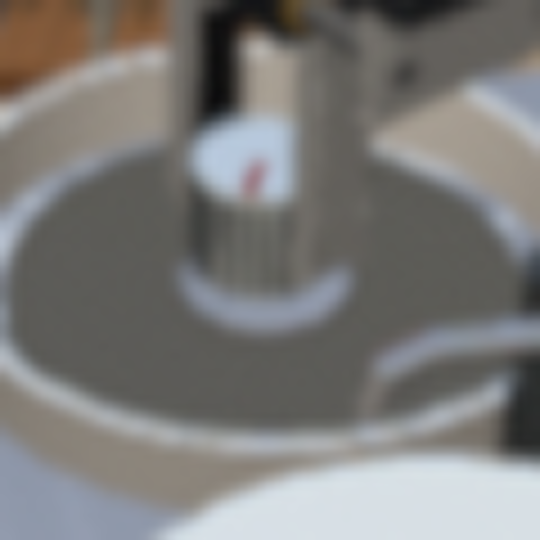

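The cap has risen, with a visible gap above the flange at (265,300) in the crop. The red mark at (253,180) has turned CW to about 110°. I'll continue past 160°.

{"fn": "play_rows", "kwargs": {"targets": [[0.02,0.0,0.03,0,0,-0.1,0.2],[0,0,0.03,0,0,-0.1,0.2],[0,0,0.03,0,0,-0.1,0.2],[0,0,0.03,0,0,-0.1,0.2],[0,0,0.03,0,0,-0.1,0.2],[0,0,0.03,0,0,-0.1,0.2],[0,0,0.03,0,0,-0.1,0.2],[0,0,0.03,0,0,-0.1,0.2],[0,0,0.03,0,0,-0.1,0.2],[0,0,0,0,0,0,0.2]]}}

```text
time: 19.27
tcp_pos: [511.9, -22.0, 139.6]
orientation: [[0.001, -0.323, -0.946], [-0.0, -0.946, 0.323], [-1.0, -0.0, -0.001]]
force: [2.5, -1.1, 2.4]
grip_width: 40.3
```

```bash
python3 - <<'E'
from h import *
p,d=snap("side","s9");crop(p,(240,160,300,220),9,"s9c")
E
python3 o.py
```

```text
[511.87 -22.09 139.54] yaw -1.8942 j [-0.114  0.295  1.716 -0.     1.129  1.78 ] F [2.39 0.32 3.67] M [ 0.065 -0.456 -0.044] w 39.98 t 19.32
```

View pics/s9c.png

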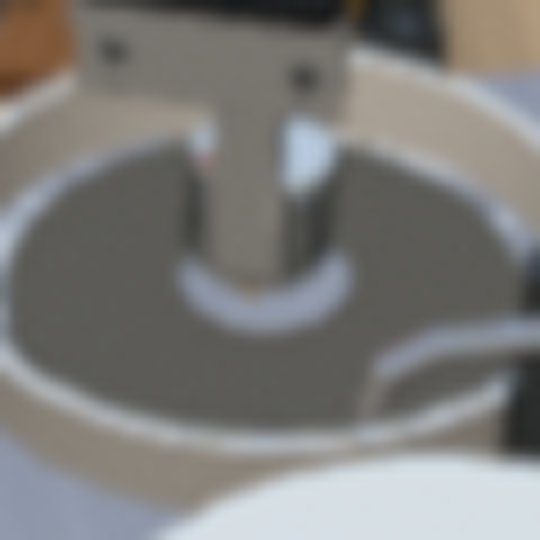

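{"fn": "play_rows", "kwargs": {"targets": [[0,0,0.01,0,0,-0.1,0.2],[0,0,0.01,0,0,-0.1,0.2],[0,0,0.01,0,0,-0.1,0.2],[0,0,0.01,0,0,-0.1,0.2],[0,0,0,0,0,0,0.2]]}}

```text
time: 19.73
tcp_pos: [512.2, -22.0, 140.4]
orientation: [[0.002, -0.665, -0.747], [-0.0, -0.747, 0.665], [-1.0, -0.001, -0.002]]
force: [1.9, 0.2, 7.9]
grip_width: 39.5
```

```bash
python3 o.py
```

```text
[512.23 -22.04 140.39] yaw -2.2986 j [-0.114  0.295  1.715 -0.     1.13   2.184] F [1.91 0.16 7.89] M [ 0.116 -0.351  0.019] w 39.54 t 19.73
```

{"fn": "play_rows", "kwargs": {"targets": [[0,0,0.1,0,0,0,0.2],[0,0,0.1,0,0,0,0.2],[0,0,0,0,0,0,0.2]]}}

```text
time: 19.98
tcp_pos: [511.7, -22.1, 141.6]
orientation: [[0.0, -0.663, -0.749], [-0.0, -0.749, 0.663], [-1.0, -0.0, -0.0]]
force: [3.9, 0.4, -1.4]
grip_width: 40.2
```

```bash
python3 o.py
```

```text
[511.72 -22.06 141.63] yaw -2.2951 j [-0.115  0.293  1.714 -0.     1.134  2.181] F [ 3.92  0.4  -1.44] M [ 0.029 -0.776  0.045] w 40.2 t 19.98
```

{"fn": "play_rows", "kwargs": {"targets": [[0,0,0.1,0,0,0,0.2],[0,0,0.1,0,0,0,0.2],[0,0,0.1,0,0,0,0.2],[0,0,0,0,0,0,0.2]]}}

```text
time: 20.32
tcp_pos: [511.7, -22.0, 144.6]
orientation: [[0.0, -0.664, -0.748], [-0.0, -0.748, 0.664], [-1.0, 0.0, -0.0]]
force: [4.5, -0.1, -1.1]
grip_width: 40.0
```

```bash
python3 o.py
```

```text
[511.68 -22.   144.58] yaw -2.2964 j [-0.114  0.289  1.711 -0.     1.141  2.182] F [ 4.5  -0.12 -1.14] M [-0.024 -0.868  0.024] w 40.04 t 20.32
```

{"fn": "play_rows", "kwargs": {"targets": [[0,0,0.3,0,0,0,0.2],[0,0,0.4,0,0,0,0.2],[0,0,0.5,0,0,0,0.2],[0,0,0.6,0,0,0,0.2],[0,0,1.0,0,0,0,0.2],[0,0,1.5,0,0,0,0.2],[0,0,1.5,0,0,0,0.2],[0,0,1.5,0,0,0,0.2],[0,0,1.0,0,0,0,0.2],[0,0,0,0,0,0,0.2],[0,0,0,0,0,0,0.2]], "squeeze": 30}}

```text
time: 21.23
tcp_pos: [511.6, -21.9, 227.8]
orientation: [[0.0, -0.665, -0.747], [-0.0, -0.747, 0.665], [-1.0, -0.0, -0.0]]
force: [-0.6, 0.9, -1.4]
grip_width: 39.7
```

```bash
python3 - <<'E'
from h import *
p,d=snap("side","s10");crop(p,(200,70,320,220),4,"s10c")
cv2.imwrite("pics/s10f.png",p[:,:,::-1])
E
python3 o.py
```

```text
[511.34 -21.9  227.12] yaw -2.2979 j [-0.114  0.206  1.613  0.     1.323  2.184] F [-0.34  0.25 -0.34] M [ 0.063 -0.029  0.016] w 39.91 t 21.28
```

View pics/s10c.png

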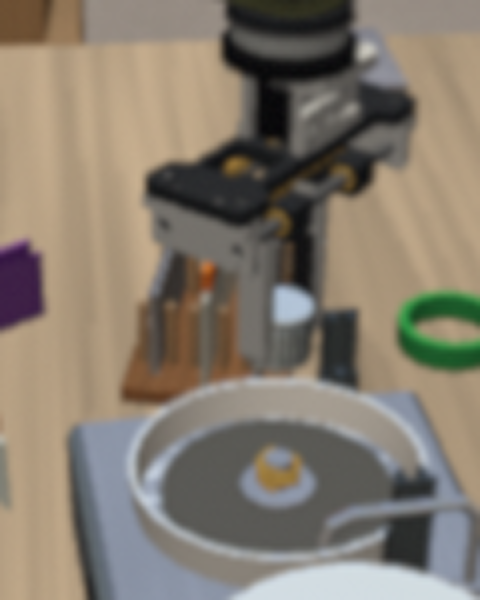

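The cap is in the gripper at (290,310) in the crop, the bare brass nose shows at (278,465), and the screen is still in the rack at (207,320). Last come a settle and a top check.

{"fn": "play_rows", "kwargs": {"targets": [[0,0,0,0,0,0,0.2],[0,0,0,0,0,0,0.2],[0,0,0,0,0,0,0.2],[0,0,0,0,0,0,0.2]]}}

```text
time: 21.62
tcp_pos: [511.5, -21.9, 227.3]
orientation: [[-0.001, -0.665, -0.747], [0.0, -0.747, 0.665], [-1.0, 0.0, 0.001]]
force: [0.1, 0.6, -0.7]
grip_width: 39.7
```

```bash
python3 - <<'E'
from h import *
p,d=snap("top","t11");crop(p,(120,90,360,260),3,"t11c")
E
python3 o.py
```

```text
[511.55 -21.91 227.38] yaw -2.2979 j [-0.114  0.207  1.612  0.     1.324  2.184] F [-0.01  0.38 -0.93] M [ 0.047 -0.019  0.02 ] w 39.72 t 21.67
```

View pics/t11c.png

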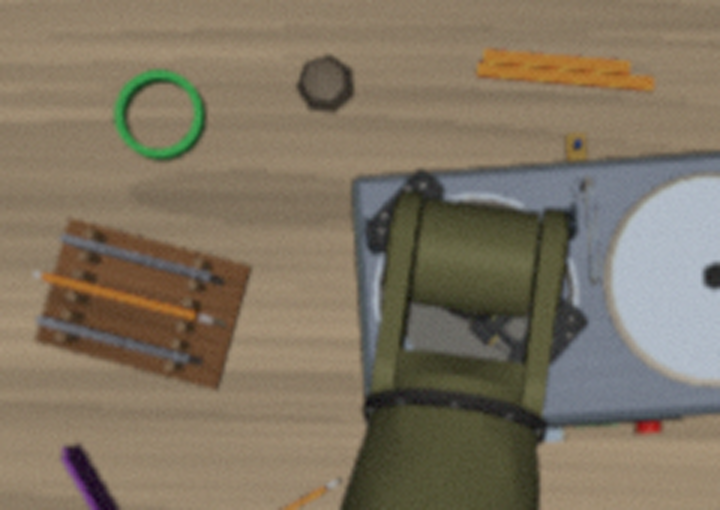

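The top view shows the screen in the middle slot, from (45,275) to (205,320). The tape, stone and strips are where they were.

```bash
python3 -c "
from cell import env
print(env.close_job())"
```

```text
the job is handed in; nothing more can be done
None
```

The screen is in the rack and the cap is off its spindle, held in the gripper. I handed the job in at about 21.7 s of the 72 s allowed.

- **Screen:** I drew the orange-topped screen straight up out of its uprights and stood it in the rack's free middle slot. I felt the floor at about 7 N, backed off and let go. The side and top pictures both show it standing there.
- **Cap:** Turning it counter-clockwise met a stop at about 11–12° (about −0.4 N·m, with the grip probably slipping a little). Clockwise it turned freely, so the thread is left-handed. I let go, regripped and turned it about 166° more, lifting in step with the thread. Only the cap's weight was left on the wrist before I pulled up.
- **Final state:** The cap's underside is about 100 mm above the disc, held at 30 N with an opening of 39.7 mm, and the wrist force is under 1 N. The spindle nose is bare, and the tape, stone and strips have not moved.
- **Disagreements:** The two cameras differed by about 1–2 mm on the cap's x position, and I used a value in between. Sideways forces stayed below about 5 N during unscrewing. The upward push rose to about 8 N near the end of the thread, then disappeared as I lifted.

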